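# Steady the rocking tape stand and park the creaser in it

## Robot

A 6-joint arm with a two-finger parallel gripper is mounted at the origin on the work surface. World frame = base frame: x ahead of the robot, y to its left, z up, the work surface at z = 0. Lengths are in mm, angles in rad, forces in N, time in s.
With the tool pointing down it reaches from about 375 to 975 mm from the base axis. Payload 3.8 kg.
Tool frame: the origin (TCP) lies midway between the tips of the shut fingers; the grasp point (between the pads) lies 19 mm behind it; z points along the fingers, x is the direction in which the jaws open and shut, and the axes are right-handed (so a half turn about z gives the same grasp; the last joint's range is limited). The gripper opens to 88 mm and grips with 3 to 60 N. Pads are 18 mm wide; open, the fingers measure 123 mm over their backs; the gripper's body (75 mm by 187 mm) begins 45 mm behind the grasp point.
Start: joints at [1.297, 0.264, 1.604, -0, 1.274, -0.037], TCP at [158.348, 656.158, 238.706] pointing down, gripper open.
Joint ranges: [-2.63, 2.63], [-0.94, 2.18], [0.31, 2.57], [-1.31, 4.45], [0, 2.66], [-2.55, 2.55]. Speed limits (rad/s): [2.57, 2.57, 3.14, 3.14, 3.14, 3.14].

## Interface

Orientations are given as a rotation vector (axis times angle).
In Python, from workcell import monitor, imaging, job gives the robot as it stands.
- The arm moves only by the tool step_arm, never from a script. Its argument "deltas" is a list of rows, each an object with "angular": the turn, a rotation vector about the tool's x, y, z in degrees, a list of three; "slide": the shift along the tool's x, y, z in cm, a list of three; "gripper": the opening, from 0 (shut) to 1 (fully open). In form: [{"angular": [wx, wy, wz], "slide": [x, y, z], "gripper": gripper}, ...]. A call has 1 to 5 rows; each row shifts and turns the commanded pose from where the row before left it, along the tool's axes as they then stand; what a row does not reach is not made up. A row lasts 1/8 s, in which the tool goes at most 62.5 mm and 10.7 degrees, less where a joint would pass 70% of its speed; a pose out of reach is approached as far as the arm can. A call is refused whole if a number of a shift passes 6.25 or a number of a turn 10.7, either way. A call with a gripper value outside its range is refused whole. The fingers move at their own pace and stop on an object; "force" is the grip in N (left out, the last holds). Time passes only in rows, so rows that do not move let the fingers close. It gives the time, the measured TCP pose, the force and the opening at its end, in the units of the state.
- monitor.sense(): the state, without advancing time (a new reading comes with each control period).
- imaging.read_camera(name): name is "side" or "top" or "wrist"; returns a dict with "frame" (420x560x3 uint8, blue, green, red), "z_map" (420x560 float32, mm along the optical axis (not along the pixel's ray), 0 where there is no reading), "mtx" (3x3 intrinsics, pixels), "D" ([k1, k2, p1, p2, k3] as OpenCV has them; the pictures are not rectified), "camera_from_world" (4x4, takes a point from world to camera coordinates). Camera axes: x right, y up, looking along -z (the intrinsics and any distortion apply to the point x, -y, -z); pixel columns grow to the right and rows downward; lengths in mm; the calibration is good to about 2 mm. A picture is of the moment at which its call begins.
- job.job_done(): hands the job in, once; it reports no verdict.
The state is a dict: "time": time; "qpos": joint angles; "dq": joint speeds; "effort": joint torques, N m; "tool_pos": TCP position; "ee_rot": TCP orientation; "wrist_force": force on the tool from outside, world axes, zero at the start; "moment": the same for the moment, N m; "gripper_width": opening from 0.0 (shut) to 1.0 (fully open).
Only numpy, scipy, OpenCV 4.12 (cv2) and the standard library are available. Lean on these libraries where they do the work, as an engineer would, in place of code of your own. Each camera call takes 0.05 s, during which the arm holds its last target. There are 200 camera calls.

## Task

The packing stand rocks because its red-wheeled foot is screwed too short: screw it down until the stand sits firm and level on all four feet and no longer gives when that corner is pressed, snug but without jacking the corner up. Only then pick up the yellow carton creaser and slide it all the way into the green slot of the stand, its end flush with the mouth, and let go. Leave the bottles and the carton alone.

Things in the scene. Friction and masses are not known exactly. Their poses are not given: they have to be found in the camera images.
- stand: Heavy loose grey stand (2 to 3 kg), 210 (x) by 290 mm (y), bars' tops at 40 mm. Origin on the bench under its centre; x to its rear (brown tape roll at x = 75, 150 mm high), y left, z up. Feet at x = +-80, y = +-115 mm: three fixed, the one at (-80, -115) adjustable. With that foot short, 2 to 5 N down on the wheel rocks that corner down by the play (1.5 to 5.5 mm) until the foot bears.
- wheel_top (a point): Centre of the top of the red round handwheel over the adjustable foot, 68 mm above the bench; axes as the stand's. Wheel 56 mm in diameter, z = 42 to 68 mm; it keeps this height and stays where it is left (friction 0.08 N m). Clockwise from above drives the foot down, 12 mm a turn (1.9 mm per rad). It needs some 1.5 to 4.2 rad in all, mostly several grasps.
- pad: Black swivel pad of the adjustable foot, 38 mm wide, origin at its underside. It hangs loose and lies on the bench even when carrying nothing, so its pose tells nothing. Once the play is taken up the foot bears on it through rubber, 2.5 N per mm. Right is a load of 2.5 to 7.5 N: 1 to 3 mm (0.5 to 1.6 rad of wheel) past taking up the play. More lifts the weight off the feet beside it.
- slot_mouth (a point): Middle of the slot's floor at its mouth in the stand's front edge, 40 mm above the bench; x points into the slot (axes as the stand's). The slot is level, 68 mm wide, 19 mm high, 121 mm deep to its end stop, between green rails with 5 mm lips (top 64 mm above the bench); its middle 38 mm are open from above. Nothing lies before the mouth.
- creaser: Yellow flat creaser, 120 (x) by 60 (y) by 14 mm, 0.12 kg, lying flat on the bench; origin at the centre of its underside. Its nose (+x, last 10 mm) is 50 mm wide and 8 mm thick. Fully home its tail is flush with the slot's mouth, the origin 60 mm inside; there is no room to hold it there, so it must be let go part way in and pushed home from behind.
- bottle_a: Green bottle, 68 mm in diameter, 210 mm tall; origin at its underside. Bystander.
- bottle_b: Green bottle like the other. Bystander.
- carton: Closed cardboard carton 70 x 120 x 60 mm (x, y, z); origin at the centre of its underside. Bystander.

How it is judged:
By the outcome, as a careful person would: the job done as asked, in the order asked, and still so for the second after the job is handed in, with the robot touching nothing.
It also fails if it takes over 72 s, if anything falls off the work surface, if the arm or the gripper's body presses on something with over 40 N, if the wrist force passes 120 N, or if a joint passes its speed limit or range.

## Working session

There is one attempt and no reset: what is moved stays moved. The work goes in short steps, Python scripts to look and compute and a tool call to move; the robot and the scene stay as the last step left them, time stands still between calls to the robot, and variables do not carry over. Pictures are saved under pics/ and viewed, about 8 in all and at most 12, crops included, and the job is handed in when it is done.

Besides the shell and the picture viewer there is one more tool, called after ">>>" as a command line: name --argument value ..., lists and objects as JSON in quotes. step_arm: Moves the arm, as the interface text tells. Its arguments: {"type":"object","properties":{"deltas":{"type":"array","items":{"type":"object","properties":{"angular":{"type":"array","items":{"type":"number"}},"slide":{"type":"array","items":{"type":"number"}},"gripper":{"type":"number"}}}},"force":{"type":"number"}},"required":["deltas"]}

```bash
mkdir -p pics; ls; cat > h.py <<'E'
import numpy as np, cv2
from workcell import monitor, imaging, job
from scipy.spatial.transform import Rotation as R
def cloud(c):
    z=c["z_map"].astype(float); h,w=z.shape
    v,u=np.mgrid[0:h,0:w].astype(np.float32)
    p=cv2.undistortPoints(np.stack([u.ravel(),v.ravel()],1)[:,None],c["mtx"],np.array(c["D"],float)).reshape(h,w,2)
    P=np.stack([p[...,0]*z,-p[...,1]*z,-z,np.ones_like(z)],-1)
    W=P@np.linalg.inv(c["camera_from_world"]).T
    W=W[...,:3]; W[z<=0]=np.nan
    return W
E
python3 - <<'E'
from h import *
s=monitor.sense(); print(s)
for n in ("top","side"):
    c=imaging.read_camera(n); cv2.imwrite(f"pics/{n}0.png",c["frame"]); np.savez(f"{n}0.npz",W=cloud(c),f=c["frame"])
    print(n,np.linalg.inv(c["camera_from_world"])[:3,3],c["mtx"][0,0])
E
```

```text
pics
{'time': 0.0, 'qpos': array([ 1.29706936e+00,  2.64716324e-01,  1.60535620e+00, -8.60537231e-06,
        1.27367706e+00, -3.68498417e-02]), 'dq': array([ 0.00143908, -0.00061605, -0.00011408, -0.00139804, -0.00046396,
        0.00071139]), 'effort': array([-1.21877805e-03, -5.02100480e+01, -3.56874526e+01,  7.26642343e-02,
        2.95760238e-02, -2.23256166e-04]), 'tool_pos': array([158.18402361, 655.48628696, 237.42241709]), 'ee_rot': array([ 2.46736128,  1.94260125, -0.00272874]), 'wrist_force': array([-0.49485094, -0.13696625,  0.14257238]), 'moment': array([0.00537479, 0.02537507, 0.03993273]), 'gripper_width': 1.0024465164717067}
top [ 326.15159375   13.33574474 1222.20249418] 431.9978452483717
side [ -66.1705527  -657.15261352  753.55172646] 386.90083093130113
```

View pics/top0.png

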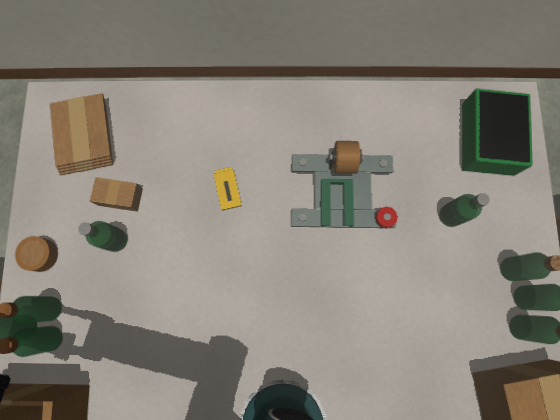

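View pics/side0.png

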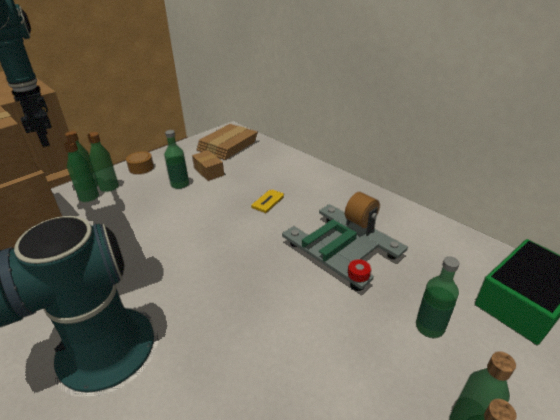

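Top view: red wheel at (386,217), slot rails at (325/348, 202), tape roll at (347,156), creaser at (228,188). Up in the image is world +x. The bottles are well clear, at (105,236) and (460,209). Next I'll measure.

```bash
python3 - <<'E'
from h import *
d=np.load("top0.npz");W=d["W"];f=d["f"].astype(int)
hsv=cv2.cvtColor(d["f"],cv2.COLOR_BGR2HSV)
def rep(n,m,box):
    u0,v0,u1,v1=box; mm=np.zeros(m.shape,bool); mm[v0:v1,u0:u1]=m[v0:v1,u0:u1]
    P=W[mm]; P=P[~np.isnan(P[:,0])]
    print(n,len(P),"med",np.median(P,0).round(1),"min",P.min(0).round(1),"max",P.max(0).round(1)); return P
H,S,V=hsv[...,0],hsv[...,1],hsv[...,2]
P=rep("wheel",((H<6)|(H>174))&(S>150),(370,200,402,232))
T=P[P[:,2]>62]; print(cv2.minEnclosingCircle(T[:,:2].astype(np.float32)),np.median(T[:,2]))
P=rep("creaser",(H>18)&(H<35)&(S>120),(205,160,250,215))
print(cv2.minAreaRect(P[:,:2].astype(np.float32)))
P=rep("green",(H>60)&(H<95)&(S>80),(312,172,362,232))
T=P[P[:,2]>55]; print(cv2.minAreaRect(T[:,:2].astype(np.float32)))
b=np.zeros(V.shape,bool); b[145:232,285:400]=1
m=b&(W[...,2]>25)&(W[...,2]<50); P=W[m]; print("stand bars",len(P),cv2.minAreaRect(P[:,:2].astype(np.float32)),np.median(P[:,2]))
A=cv2.resize(d["f"][155:220,200:255],None,fx=7,fy=7,interpolation=cv2.INTER_CUBIC)
B=cv2.resize(d["f"][140:240,280:405],None,fx=3,fy=3,interpolation=cv2.INTER_CUBIC)
o=np.zeros((460,770,3),np.uint8); o[:455,:385]=A; o[:300,390:765]=B
cv2.imwrite("pics/crop.png",o)
E
```

```text
wheel 269 med [ 547.2 -281.1   67.6] min [ 521.7 -307.9   62.2] max [ 575.1 -254.5   73.5]
((548.7003784179688, -280.8293762207031), 27.9866943359375) 67.56129938917343
creaser 733 med [642.9 163.7  14. ] min [581.  123.   -2.7] max [708.1 203.1  22.8]
((644.10009765625, 163.479736328125), (122.05040740966797, 60.34505844116211), 13.689135551452637)
green 779 med [ 595.1 -149.5   63.6] min [ 527.6 -190.8   53.2] max [ 656.2 -105.4   70.7]
((591.8701171875, -148.1285400390625), (85.19949340820312, 128.77980041503906), 89.85482025146484)
stand bars 3932 ((629.3391723632812, -168.4218292236328), (288.0914306640625, 214.60897827148438), 89.03691101074219) 39.893101093204564
```

View pics/crop.png

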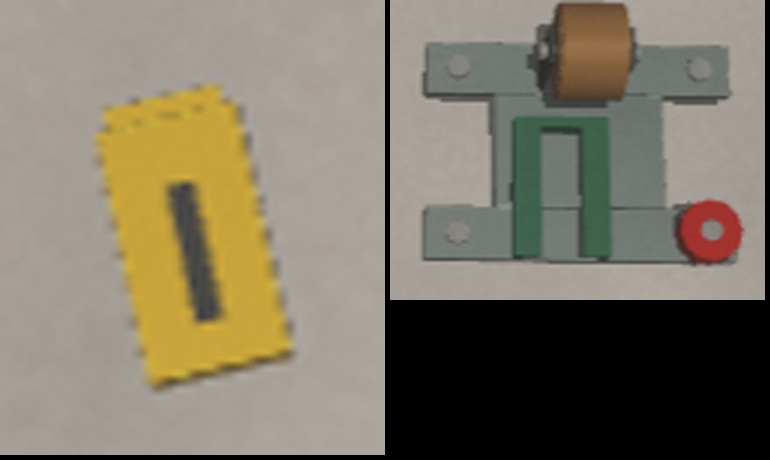

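The crop shows the creaser's narrow nose step at its upper end, so it points to +x with yaw about +13°. The slot mouth opens toward −x. Measured sizes match the given ones: wheel radius 28 at z 67.6, creaser 122x60, stand 288x214. Next I'll plan the approach to press-test the wheel.

```bash
cat >> h.py <<'E'
def psi_of(rv): 
    x=R.from_rotvec(rv).as_matrix()[:,0]; return np.degrees(np.arctan2(x[1],x[0]))
def Rd(psi): # tool straight down, tool x at yaw psi (deg)
    a=np.radians(psi); c,s=np.cos(a),np.sin(a)
    return np.array([[c,s,0],[s,-c,0],[0,0,-1.]])
def plan(wps,step=55,start=None):
    s=monitor.sense(); p=np.array(s["tool_pos"]) if start is None else np.array(start[:3],float)
    M=R.from_rotvec(s["ee_rot"]).as_matrix() if start is None else Rd(start[3]); i=0
    for w in wps:
        t=np.array(w[:3],float); psi=np.degrees(np.arctan2(M[1,0],M[0,0])); dp=w[3]-psi
        n=int(max(1,np.ceil(np.linalg.norm(t-p)/step),np.ceil(abs(dp)/10)))
        p0=p.copy()
        for k in range(n):
            q=p0+(t-p0)*(k+1)/n; M2=Rd(psi+dp*(k+1)/n)
            print(i,"slide",(M.T@(q-p)/10).round(2).tolist(),"ang",np.degrees(R.from_matrix(M.T@M2).as_rotvec()).round(2).tolist())
            p=q;M=M2;i+=1
def st():
    s=monitor.sense(); print("t",round(s["time"],2),"p",s["tool_pos"].round(2),"psi",round(psi_of(s["ee_rot"]),2),"rv",s["ee_rot"].round(3),"F",s["wrist_force"].round(2),"M",s["moment"].round(3),"g",round(s["gripper_width"],3),"q",np.degrees(s["qpos"]).round(1))
E
python3 - <<'E'
from h import *
st(); plan([[450,450,260,76.4],[600,0,250,88],[549,-281,120,100],[549,-281,78,100]])
E
```

```text
t 0.1 p [158.16 655.57 237.54] psi 76.43 rv [ 2.467  1.943 -0.003] F [0.22 0.17 0.7 ] M [-0.009  0.039  0.005] g 0.998 q [74.3 15.2 92.   0.  73.  -2.1]
0 slide [-1.88, 4.74, -0.32] ang [-0.01, 0.11, 0.0]
1 slide [-1.88, 4.74, -0.32] ang [0.0, 0.0, 0.0]
2 slide [-1.88, 4.74, -0.32] ang [0.0, 0.0, 0.0]
3 slide [-1.88, 4.74, -0.32] ang [0.0, 0.0, 0.0]
4 slide [-1.88, 4.74, -0.32] ang [0.0, 0.0, 0.0]
5 slide [-1.87, 4.74, -0.32] ang [0.0, 0.0, 0.0]
6 slide [-1.87, 4.74, -0.32] ang [0.0, 0.0, 0.0]
7 slide [-4.47, 2.8, 0.11] ang [0.0, 0.0, -1.29]
8 slide [-4.53, 2.69, 0.11] ang [0.0, 0.0, -1.29]
9 slide [-4.59, 2.59, 0.11] ang [0.0, 0.0, -1.29]
10 slide [-4.65, 2.49, 0.11] ang [0.0, 0.0, -1.29]
11 slide [-4.7, 2.38, 0.11] ang [0.0, 0.0, -1.29]
12 slide [-4.75, 2.28, 0.11] ang [0.0, 0.0, -1.29]
13 slide [-4.8, 2.17, 0.11] ang [0.0, 0.0, -1.29]
14 slide [-4.85, 2.06, 0.11] ang [0.0, 0.0, -1.29]
15 slide [-4.9, 1.95, 0.11] ang [0.0, 0.0, -1.29]
16 slide [-4.71, -0.69, 2.17] ang [0.0, 0.0, -2.0]
17 slide [-4.68, -0.85, 2.17] ang [0.0, 0.0, -2.0]
18 slide [-4.65, -1.01, 2.17] ang [0.0, 0.0, -2.0]
19 slide [-4.61, -1.17, 2.17] ang [0.0, 0.0, -2.0]
20 slide [-4.57, -1.33, 2.17] ang [0.0, 0.0, -2.0]
21 slide [-4.52, -1.49, 2.17] ang [0.0, 0.0, -2.0]
22 slide [0.0, 0.0, 4.2] ang [0.0, 0.0, 0.0]
```

>>> step_arm --deltas '[{"slide": [-1.88,4.74,-0.5],"angular": [0,0,0],"gripper": 0},{"slide": [-1.88,4.74,-0.5],"angular": [0,0,0],"gripper": 0},{"slide": [-1.88,4.74,-0.5],"angular": [0,0,0],"gripper": 0},{"slide": [-1.88,4.74,-0.4],"angular": [0,0,0],"gripper": 0},{"slide": [-1.88,4.74,-0.3],"angular": [0,0,0],"gripper": 0}]' --force 15

```text
time: 0.72
tool_pos: [367.7, 507.9, 260.4]
ee_rot: [2.468, 1.944, -0.001]
wrist_force: [0.3, 0.3, 0.7]
gripper_width: 0.456
```

>>> step_arm --deltas '[{"slide": [-1.87,4.74,0],"angular": [0,0,0],"gripper": 0},{"slide": [-1.87,4.74,0],"angular": [0,0,0],"gripper": 0},{"slide": [-4.47,2.8,0.1],"angular": [0,0,-1.3],"gripper": 0},{"slide": [-4.53,2.7,0.1],"angular": [0,0,-1.3],"gripper": 0},{"slide": [-4.6,2.6,0.1],"angular": [0,0,-1.3],"gripper": 0}]'

```text
time: 1.35
tool_pos: [500.5, 298.7, 257.0]
ee_rot: [-2.4, -2.027, 0.001]
wrist_force: [0.2, 0.6, -0.5]
gripper_width: -0.0
```

>>> step_arm --deltas '[{"slide": [-4.65,2.5,0.1],"angular": [0,0,-1.3],"gripper": 0},{"slide": [-4.7,2.4,0.1],"angular": [0,0,-1.3],"gripper": 0},{"slide": [-4.75,2.3,0.1],"angular": [0,0,-1.3],"gripper": 0},{"slide": [-4.8,2.2,0.1],"angular": [0,0,-1.3],"gripper": 0},{"slide": [-4.85,2.1,0.1],"angular": [0,0,-1.3],"gripper": 0}]'

```text
time: 1.98
tool_pos: [585.3, 48.8, 252.2]
ee_rot: [-2.281, -2.16, 0.001]
wrist_force: [-0.0, 0.1, -0.4]
gripper_width: 0.009
```

>>> step_arm --deltas '[{"slide": [-4.9,1.95,0.1],"angular": [0,0,-1.3],"gripper": 0},{"slide": [-4.71,-0.7,1.5],"angular": [0,0,-2],"gripper": 0},{"slide": [-4.7,-0.85,2],"angular": [0,0,-2],"gripper": 0},{"slide": [-4.65,-1.0,2],"angular": [0,0,-2],"gripper": 0},{"slide": [-4.6,-1.2,2],"angular": [0,0,-2],"gripper": 0}]'

```text
time: 2.6
tool_pos: [567.5, -188.3, 175.6]
ee_rot: [-2.098, -2.338, 0.0]
wrist_force: [0.2, -1.2, 0.2]
gripper_width: 0.005
```

>>> step_arm --deltas '[{"slide": [-4.57,-1.33,2.5],"angular": [0,0,-2],"gripper": 0},{"slide": [-4.5,-1.5,2.5],"angular": [0,0,-2],"gripper": 0},{"slide": [0,0,0],"angular": [0,0,0],"gripper": 0},{"slide": [0,0,0],"angular": [0,0,0],"gripper": 0}]'

```text
time: 3.1
tool_pos: [551.2, -280.2, 126.4]
ee_rot: [-2.017, -2.407, -0.001]
wrist_force: [-0.5, -0.3, 0.2]
gripper_width: 0.007
```

```bash
python3 - <<'E'
from h import *
st(); plan([[548.7,-280.8,74,100]])
c=imaging.read_camera("wrist"); cv2.imwrite("pics/w0.png",c["frame"])
W=cloud(c);hsv=cv2.cvtColor(c["frame"],cv2.COLOR_BGR2HSV)
m=((hsv[...,0]<6)|(hsv[...,0]>174))&(hsv[...,1]>150); P=W[m];P=P[P[:,2]>62]
print(len(P),cv2.minEnclosingCircle(P[:,:2].astype(np.float32)),np.median(P[:,2]))
E
```

```text
t 3.1 p [ 551.15 -280.18  126.37] psi 100.07 rv [-2.017e+00 -2.407e+00 -1.000e-03] F [-0.46 -0.27  0.16] M [ 0.009  0.041 -0.01 ] g 0.007 q [ -29.3   14.3  105.3    0.    60.4 -129.4]
0 slide [-0.02, -0.25, 5.24] ang [-0.03, -0.06, 0.07]
4147 ((548.9962158203125, -285.1346435546875), 29.345375061035156) 67.14813017072538
```

View pics/w0.png

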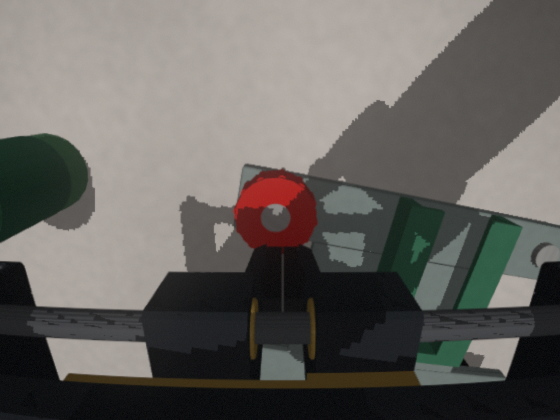

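>>> step_arm --deltas '[{"slide": [0,-0.2,4.0],"angular": [0,0,0],"gripper": 0},{"slide": [0,0,1.1],"angular": [0,0,0],"gripper": 0},{"slide": [0,0,0],"angular": [0,0,0],"gripper": 0},{"slide": [0,0,0],"angular": [0,0,0],"gripper": 0}]'

```text
time: 3.65
tool_pos: [550.6, -280.9, 77.3]
ee_rot: [2.014, 2.408, 0.001]
wrist_force: [-0.1, -0.2, 0.3]
gripper_width: 0.004
```

Wrist view: the wheel hub is at (275,216), and the shut fingertips come down over the wheel at (283,250). Now the press test, in small steps.

>>> step_arm --deltas '[{"slide": [0,0.1,0.75],"angular": [0,0,0],"gripper": 0},{"slide": [0,0,0],"angular": [0,0,0],"gripper": 0},{"slide": [0,0,0],"angular": [0,0,0],"gripper": 0}]'

```text
time: 4.03
tool_pos: [550.5, -280.7, 68.4]
ee_rot: [2.017, 2.409, 0.0]
wrist_force: [0.3, 0.2, -0.5]
gripper_width: 0.002
```

>>> step_arm --deltas '[{"slide": [0,0,0.1],"angular": [0,0,0],"gripper": 0},{"slide": [0,0,0],"angular": [0,0,0],"gripper": 0}]'

```text
time: 4.28
tool_pos: [550.2, -281.0, 67.5]
ee_rot: [2.017, 2.409, -0.001]
wrist_force: [-2.7, -1.2, 2.9]
gripper_width: 0.007
```

>>> step_arm --deltas '[{"slide": [0,0,0.1],"angular": [0,0,0],"gripper": 0},{"slide": [0,0,0],"angular": [0,0,0],"gripper": 0}]'

```text
time: 4.53
tool_pos: [550.1, -281.1, 66.7]
ee_rot: [2.016, 2.409, -0.001]
wrist_force: [-3.6, 0.0, 5.4]
gripper_width: 0.007
```

>>> step_arm --deltas '[{"slide": [0,0,0.1],"angular": [0,0,0],"gripper": 0},{"slide": [0,0,0],"angular": [0,0,0],"gripper": 0}]'

```text
time: 4.78
tool_pos: [550.0, -281.3, 66.2]
ee_rot: [-2.016, -2.409, 0.002]
wrist_force: [-4.9, -1.2, 7.8]
gripper_width: 0.006
```

>>> step_arm --deltas '[{"slide": [0,0,0.1],"angular": [0,0,0],"gripper": 0},{"slide": [0,0,0],"angular": [0,0,0],"gripper": 0}]'

```text
time: 5.03
tool_pos: [549.7, -281.4, 65.5]
ee_rot: [-2.016, -2.409, 0.002]
wrist_force: [-6.7, -1.0, 10.4]
gripper_width: 0.008
```

>>> step_arm --deltas '[{"slide": [0,0,0.1],"angular": [0,0,0],"gripper": 0},{"slide": [0,0,0],"angular": [0,0,0],"gripper": 0}]'

```text
time: 5.28
tool_pos: [549.5, -281.6, 65.0]
ee_rot: [-2.016, -2.409, 0.003]
wrist_force: [-7.7, -1.5, 14.9]
gripper_width: 0.004
```

>>> step_arm --deltas '[{"slide": [0,0,0.1],"angular": [0,0,0],"gripper": 0},{"slide": [0,0,0],"angular": [0,0,0],"gripper": 0}]'

```text
time: 5.52
tool_pos: [549.3, -281.8, 64.4]
ee_rot: [-2.016, -2.409, 0.004]
wrist_force: [-10.1, -1.4, 16.3]
gripper_width: 0.01
```

>>> step_arm --deltas '[{"slide": [0,0,0.1],"angular": [0,0,0],"gripper": 0},{"slide": [0,0,0],"angular": [0,0,0],"gripper": 0}]'

```text
time: 5.78
tool_pos: [549.1, -281.9, 63.8]
ee_rot: [-2.015, -2.409, 0.004]
wrist_force: [-11.8, -1.4, 18.5]
gripper_width: 0.004
```

>>> step_arm --deltas '[{"slide": [0,0,0.1],"angular": [0,0,0],"gripper": 0},{"slide": [0,0,0],"angular": [0,0,0],"gripper": 0}]'

```text
time: 6.02
tool_pos: [548.9, -282.1, 63.2]
ee_rot: [-2.015, -2.409, 0.005]
wrist_force: [-13.1, -1.1, 20.9]
gripper_width: 0.007
```

>>> step_arm --deltas '[{"slide": [0,0,0],"angular": [0,0,0],"gripper": 0},{"slide": [0,0,0],"angular": [0,0,0],"gripper": 0},{"slide": [0,0,0],"angular": [0,0,0],"gripper": 0},{"slide": [0,0,0],"angular": [0,0,0],"gripper": 0}]'

```text
time: 6.52
tool_pos: [549.0, -282.1, 63.3]
ee_rot: [-2.015, -2.409, 0.005]
wrist_force: [-12.6, -1.1, 21.1]
gripper_width: 0.004
```

```bash
python3 - <<'E'
from h import *
st()
c=imaging.read_camera("side"); d=np.load("side0.npz")
a=cv2.resize(d["f"][190:300,270:420],None,fx=2.6,fy=2.6,interpolation=cv2.INTER_CUBIC);b=cv2.resize(c["frame"][190:300,270:420],None,fx=2.6,fy=2.6,interpolation=cv2.INTER_CUBIC)
cv2.imwrite("pics/cmp.png",np.hstack([a,b]))
W1=cloud(c);W0=d["W"]
c2=imaging.read_camera("top");T1=cloud(c2);np.savez("top1.npz",W=T1,f=c2["frame"]);T0=np.load("top0.npz")["W"]
dz=T1[...,2]-T0[...,2]
hs=cv2.cvtColor(c2["frame"],cv2.COLOR_BGR2HSV)
for nm,(u0,v0,u1,v1) in dict(frontleft=(293,212,315,225),frontright=(358,212,372,225),rearleft=(293,158,325,170),rearright=(365,158,390,170),mid=(318,180,322,205)).items():
    print(nm,np.nanmean(T0[v0:v1,u0:u1,2]).round(2),np.nanmean(T1[v0:v1,u0:u1,2]).round(2))
E
```

```text
t 6.53 p [ 548.95 -282.08   63.27] psi 100.17 rv [-2.015 -2.409  0.005] F [-12.62  -1.09  21.11] M [-0.115  2.111 -0.024] g 0.004 q [ -29.4   18.3  107.8   -0.2   54.  -129.5]
frontleft 41.31 41.17
frontright 39.52 157.7
rearleft 40.84 45.83
rearright 40.37 41.44
mid 43.28 41.68
```

>>> step_arm --deltas '[{"slide": [0,0,-0.2],"angular": [0,0,0],"gripper": 0},{"slide": [0,0,0],"angular": [0,0,0],"gripper": 0}]'

```text
time: 6.88
tool_pos: [549.4, -281.7, 64.6]
ee_rot: [-2.016, -2.409, 0.003]
wrist_force: [-10.3, -1.5, 14.6]
gripper_width: 0.009
```

>>> step_arm --deltas '[{"slide": [0,0,-0.2],"angular": [0,0,0],"gripper": 0},{"slide": [0,0,0],"angular": [0,0,0],"gripper": 0}]'

```text
time: 7.12
tool_pos: [549.8, -281.4, 65.7]
ee_rot: [-2.016, -2.409, 0.002]
wrist_force: [-6.8, -1.4, 10.2]
gripper_width: 0.002
```

>>> step_arm --deltas '[{"slide": [0,0,-0.1],"angular": [0,0,0],"gripper": 0},{"slide": [0,0,0],"angular": [0,0,0],"gripper": 0}]'

```text
time: 7.38
tool_pos: [550.0, -281.2, 66.3]
ee_rot: [2.016, 2.409, -0.002]
wrist_force: [-4.1, -1.4, 8.5]
gripper_width: 0.008
```

>>> step_arm --deltas '[{"slide": [0,0,-0.1],"angular": [0,0,0],"gripper": 0},{"slide": [0,0,0],"angular": [0,0,0],"gripper": 0}]'

```text
time: 7.62
tool_pos: [550.2, -281.1, 66.7]
ee_rot: [2.016, 2.409, -0.001]
wrist_force: [-3.3, -2.2, 5.6]
gripper_width: 0.005
```

>>> step_arm --deltas '[{"slide": [0,0,-0.1],"angular": [0,0,0],"gripper": 0},{"slide": [0,0,0],"angular": [0,0,0],"gripper": 0}]'

```text
time: 7.88
tool_pos: [550.6, -280.8, 67.3]
ee_rot: [2.016, 2.408, 0.0]
wrist_force: [-1.8, -1.0, 3.9]
gripper_width: 0.006
```

>>> step_arm --deltas '[{"slide": [0,0,-0.1],"angular": [0,0,0],"gripper": 0},{"slide": [0,0,0],"angular": [0,0,0],"gripper": 0}]'

```text
time: 8.12
tool_pos: [550.8, -280.4, 68.1]
ee_rot: [2.016, 2.409, 0.001]
wrist_force: [-0.1, -0.8, 0.6]
gripper_width: 0.006
```

>>> step_arm --deltas '[{"slide": [0,0,-0.1],"angular": [0,0,0],"gripper": 0},{"slide": [0,0,0],"angular": [0,0,0],"gripper": 0}]'

```text
time: 8.38
tool_pos: [550.2, -280.3, 68.8]
ee_rot: [-2.016, -2.408, -0.0]
wrist_force: [0.6, 0.5, -1.2]
gripper_width: 0.005
```

>>> step_arm --deltas '[{"slide": [-0.03,-0.05,0.15],"angular": [0,0,0],"gripper": 0},{"slide": [0,0,0],"angular": [0,0,0],"gripper": 0},{"slide": [0,0,0],"angular": [0,0,0],"gripper": 0}]'

```text
time: 8.75
tool_pos: [549.9, -280.9, 67.7]
ee_rot: [-2.017, -2.409, -0.0]
wrist_force: [0.5, 1.3, 1.6]
gripper_width: 0.01
```

>>> step_arm --deltas '[{"slide": [-0.02,-0.045,0.1],"angular": [0,0,0],"gripper": 0},{"slide": [0,0,0],"angular": [0,0,0],"gripper": 0},{"slide": [0,0,0],"angular": [0,0,0],"gripper": 0}]'

```text
time: 9.12
tool_pos: [549.6, -281.2, 66.9]
ee_rot: [-2.017, -2.409, -0.0]
wrist_force: [-0.7, 1.7, 3.5]
gripper_width: 0.006
```

>>> step_arm --deltas '[{"slide": [-0.02,-0.045,0.1],"angular": [0,0,0],"gripper": 0},{"slide": [0,0,0],"angular": [0,0,0],"gripper": 0},{"slide": [0,0,0],"angular": [0,0,0],"gripper": 0}]'

```text
time: 9.5
tool_pos: [549.3, -281.5, 66.1]
ee_rot: [2.017, 2.409, 0.0]
wrist_force: [-1.1, 2.4, 4.7]
gripper_width: 0.005
```

>>> step_arm --deltas '[{"slide": [-0.02,-0.045,0.1],"angular": [0,0,0],"gripper": 0},{"slide": [0,0,0],"angular": [0,0,0],"gripper": 0},{"slide": [0,0,0],"angular": [0,0,0],"gripper": 0}]'

```text
time: 9.88
tool_pos: [549.0, -281.7, 65.5]
ee_rot: [2.017, 2.409, 0.001]
wrist_force: [-1.7, 2.9, 7.1]
gripper_width: 0.005
```

>>> step_arm --deltas '[{"slide": [-0.02,-0.045,0.1],"angular": [0,0,0],"gripper": 0},{"slide": [0,0,0],"angular": [0,0,0],"gripper": 0},{"slide": [0,0,0],"angular": [0,0,0],"gripper": 0}]'

```text
time: 10.25
tool_pos: [548.7, -281.9, 64.9]
ee_rot: [2.016, 2.409, 0.001]
wrist_force: [-2.3, 3.8, 8.3]
gripper_width: 0.006
```

>>> step_arm --deltas '[{"slide": [-0.02,-0.045,0.1],"angular": [0,0,0],"gripper": 0},{"slide": [0,0,0],"angular": [0,0,0],"gripper": 0},{"slide": [0,0,0],"angular": [0,0,0],"gripper": 0}]'

```text
time: 10.62
tool_pos: [548.5, -282.1, 64.3]
ee_rot: [2.016, 2.408, 0.002]
wrist_force: [-2.7, 4.4, 11.1]
gripper_width: 0.005
```

>>> step_arm --deltas '[{"slide": [0.1,0.1,-2.5],"angular": [0,0,0],"gripper": 0.3},{"slide": [0,0,-3.5],"angular": [0,0,0],"gripper": 1},{"slide": [0,0,0],"angular": [0,0,0],"gripper": 1},{"slide": [0,0,0],"angular": [0,0,0],"gripper": 1}]'

```text
time: 11.12
tool_pos: [548.2, -281.2, 121.8]
ee_rot: [-2.016, -2.408, 0.001]
wrist_force: [0.7, 0.1, -0.6]
gripper_width: 0.435
```

```bash
python3 - <<'E'
from h import *
st()
c=imaging.read_camera("wrist"); cv2.imwrite("pics/w1.png",c["frame"])
W=cloud(c);hsv=cv2.cvtColor(c["frame"],cv2.COLOR_BGR2HSV)
m=((hsv[...,0]<6)|(hsv[...,0]>174))&(hsv[...,1]>150); P=W[m];P=P[P[:,2]>64]
print(len(P),cv2.minEnclosingCircle(P[:,:2].astype(np.float32)),np.median(P[:,2]),np.percentile(P,[1,99],axis=0))
g=np.argwhere(hsv[...,1]<60); 
mc=cv2.morphologyEx(m.astype(np.uint8),cv2.MORPH_CLOSE,np.ones((31,31)))
hole=(mc>0)&~m&(hsv[...,1]<70)
n,l,s,ce=cv2.connectedComponentsWithStats(hole.astype(np.uint8)); k=1+np.argmax(s[1:,4]); print("hub px",ce[k],s[k],np.nanmedian(W[l==k],0))
E
```

```text
t 11.12 p [ 548.23 -281.2   121.75] psi 100.13 rv [-2.016e+00 -2.408e+00  1.000e-03] F [ 0.7   0.14 -0.6 ] M [ 0.033  0.013 -0.01 ] g 0.435 q [ -29.5   14.4  105.8   -0.    59.9 -129.6]
4441 ((548.7885131835938, -284.4869079589844), 29.154001235961914) 67.1444616742256 [[ 522.10182528 -310.6992823    64.84462656]
 [ 574.52804088 -258.79914761   68.64016508]]
hub px [275.94637224 224.19085174] [262 211  29  27 634] [ 549.20729282 -284.68489794   67.64298792]
```

>>> step_arm --deltas '[{"slide": [-0.19,0.05,0],"angular": [0,0,0],"gripper": 1},{"slide": [0,0,1.5],"angular": [0,0,0],"gripper": 1},{"slide": [0,0,2.4],"angular": [0,0,0],"gripper": 1},{"slide": [0,0,2.4],"angular": [0,0,0],"gripper": 1},{"slide": [0,0,1.1],"angular": [0,0,0],"gripper": 1}]' --force 15

```text
time: 11.8
tool_pos: [547.7, -282.0, 45.5]
ee_rot: [-2.014, -2.405, 0.001]
wrist_force: [0.7, 0.4, -0.2]
gripper_width: 0.999
```

>>> step_arm --deltas '[{"slide": [0,0,0],"angular": [0,0,0],"gripper": 0.5},{"slide": [0,0,0],"angular": [0,0,0],"gripper": 0.5},{"slide": [0,0,0],"angular": [0,0,0],"gripper": 0.5},{"slide": [0,0,0],"angular": [0,0,0],"gripper": 0.5}]'

```text
time: 12.3
tool_pos: [550.7, -284.9, 50.1]
ee_rot: [2.013, 2.406, -0.001]
wrist_force: [0.7, -4.2, -1.5]
gripper_width: 0.627
```

```bash
python3 -c "
from h import *
st()"
```

```text
t 12.3 p [ 550.7  -284.9    50.06] psi 100.16 rv [ 2.013e+00  2.406e+00 -1.000e-03] F [ 0.68 -4.21 -1.52] M [-0.551  0.022 -0.028] g 0.627 q [-2.960e+01  1.930e+01  1.081e+02 -1.000e-01  5.240e+01 -1.297e+02]
```

>>> step_arm --deltas '[{"slide": [-0.12,0,0],"angular": [0,0,0],"gripper": 0.5},{"slide": [0,0,0],"angular": [0,0,10],"gripper": 0.5},{"slide": [0,0,0],"angular": [0,0,10],"gripper": 0.5},{"slide": [0,0,0],"angular": [0,0,10],"gripper": 0.5},{"slide": [0,0,0],"angular": [0,0,0],"gripper": 0.5}]'

```text
time: 12.92
tool_pos: [550.6, -285.7, 50.0]
ee_rot: [2.567, 1.805, 0.0]
wrist_force: [-0.3, -5.1, 2.2]
gripper_width: 0.631
```

```bash
python3 -c "
from h import *
st()"
```

```text
t 12.93 p [ 550.64 -285.72   49.97] psi 70.24 rv [2.567 1.805 0.   ] F [-0.3  -5.11  2.2 ] M [-0.783  0.034 -0.084] g 0.631 q [-2.97e+01  1.93e+01  1.08e+02 -1.00e-01  5.25e+01 -9.99e+01]
```

>>> step_arm --deltas '[{"slide": [0,0,0],"angular": [0,0,10],"gripper": 0.5},{"slide": [0,0,0],"angular": [0,0,10],"gripper": 0.5},{"slide": [0,0,0],"angular": [0,0,10],"gripper": 0.5},{"slide": [0,0,0],"angular": [0,0,0],"gripper": 0.5}]'

```text
time: 13.42
tool_pos: [550.2, -286.3, 50.0]
ee_rot: [2.946, 1.081, 0.0]
wrist_force: [-2.0, -7.2, 2.2]
gripper_width: 0.634
```

```bash
python3 -c "
from h import *
st()"
```

```text
t 13.43 p [ 550.19 -286.34   50.02] psi 40.29 rv [2.946 1.081 0.   ] F [-1.98 -7.2   2.21] M [-1.16   0.349 -0.055] g 0.634 q [-29.7  19.3 108.   -0.2  52.5 -69.9]
```

>>> step_arm --deltas '[{"slide": [0,0,0],"angular": [0,0,10],"gripper": 0.5},{"slide": [0,0,0],"angular": [0,0,10],"gripper": 0.5},{"slide": [0,0,0],"angular": [0,0,10],"gripper": 0.5},{"slide": [0,0,0],"angular": [0,0,10],"gripper": 0.5},{"slide": [0,0,0],"angular": [0,0,0],"gripper": 0.5}]'

```text
time: 14.05
tool_pos: [549.2, -286.7, 50.0]
ee_rot: [3.138, 0.008, -0.001]
wrist_force: [-4.9, -8.0, 4.5]
gripper_width: 0.628
```

```bash
python3 -c "
from h import *
st()
c=imaging.read_camera('side'); d=np.load('side0.npz')
a=cv2.resize(d['f'][190:300,270:420],None,fx=2.6,fy=2.6,interpolation=cv2.INTER_CUBIC);b=cv2.resize(c['frame'][190:300,270:420],None,fx=2.6,fy=2.6,interpolation=cv2.INTER_CUBIC)
cv2.imwrite('pics/cmp2.png',np.hstack([a,b]))
"
```

```text
t 14.05 p [ 549.21 -286.73   50.03] psi 0.3 rv [ 3.138e+00  8.000e-03 -1.000e-03] F [-4.88 -7.98  4.47] M [-1.433  0.843 -0.106] g 0.628 q [-29.8  19.3 108.   -0.3  52.6 -29.9]
```

View pics/cmp2.png

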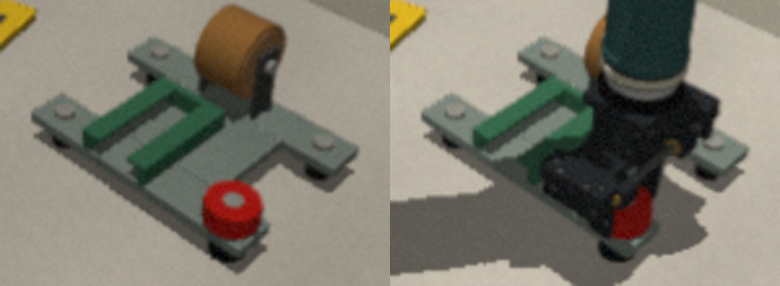

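Side view: the gripper encloses the wheel and the stand is still in place. I turned it 100° and the opening stayed at 55 mm, so there was no slip. Now release and press-test again.

>>> step_arm --deltas '[{"slide": [0,0,0],"angular": [0,0,0],"gripper": 1},{"slide": [0,0,0],"angular": [0,0,0],"gripper": 1},{"slide": [0,0,0],"angular": [0,0,0],"gripper": 1},{"slide": [0,0,-2],"angular": [0,0,0],"gripper": 1},{"slide": [0,0,-1.2],"angular": [0,0,0],"gripper": 0}]'

```text
time: 14.72
tool_pos: [550.7, -284.5, 82.8]
ee_rot: [3.141, 0.004, 0.003]
wrist_force: [-0.3, 0.8, 0.2]
gripper_width: 0.907
```

>>> step_arm --deltas '[{"slide": [0,0,0],"angular": [0,0,0],"gripper": 0},{"slide": [0,0,0],"angular": [0,0,0],"gripper": 0},{"slide": [0,0,0],"angular": [0,0,0],"gripper": 0},{"slide": [0,0,0],"angular": [0,0,0],"gripper": 0},{"slide": [0,0,0],"angular": [0,0,0],"gripper": 0}]'

```text
time: 15.35
tool_pos: [549.5, -284.1, 80.3]
ee_rot: [-3.141, -0.003, 0.001]
wrist_force: [1.1, -0.3, 0.5]
gripper_width: 0.342
```

```bash
python3 -c "
from h import *
st()
c2=imaging.read_camera('top');T1=cloud(c2)
T0=np.load('top0.npz')['W'];Tp=np.load('top1.npz')['W']
for nm,(u0,v0,u1,v1) in dict(frontleft=(293,212,315,225),frontright=(358,212,372,225),rearleft=(293,158,325,170),rearright=(365,158,390,170)).items():
    print(nm,*[np.nanmedian(T[v0:v1,u0:u1,2]).round(2) for T in (T0,Tp,T1)])
"
```

```text
t 15.35 p [ 549.53 -284.12   80.31] psi 0.13 rv [-3.141e+00 -3.000e-03  1.000e-03] F [ 1.13 -0.34  0.55] M [-0.122  0.033  0.024] g 0.342 q [-29.6  17.2 107.1   0.   55.7 -29.8]
frontleft 40.78 40.77 40.47
frontright 39.7 169.16 39.48
rearleft 40.44 45.29 40.47
rearright 40.17 41.25 40.3
```

>>> step_arm --deltas '[{"slide": [0,0,0],"angular": [0,0,0],"gripper": 0},{"slide": [0,0,0.6],"angular": [0,0,0],"gripper": 0},{"slide": [0,0,0.6],"angular": [0,0,0],"gripper": 0},{"slide": [0,0,0],"angular": [0,0,0],"gripper": 0},{"slide": [0,0,0],"angular": [0,0,0],"gripper": 0}]'

```text
time: 16.02
tool_pos: [549.6, -284.1, 68.4]
ee_rot: [-3.141, -0.004, 0.001]
wrist_force: [1.0, -0.4, 0.9]
gripper_width: 0.007
```

>>> step_arm --deltas '[{"slide": [0,0,0.1],"angular": [0,0,0],"gripper": 0},{"slide": [0,0,0],"angular": [0,0,0],"gripper": 0},{"slide": [0,0,0],"angular": [0,0,0],"gripper": 0}]'

```text
time: 16.4
tool_pos: [549.6, -284.1, 68.3]
ee_rot: [-3.141, -0.004, 0.0]
wrist_force: [-1.9, 0.8, 4.3]
gripper_width: 0.005
```

>>> step_arm --deltas '[{"slide": [0,0,0.1],"angular": [0,0,0],"gripper": 0},{"slide": [0,0,0],"angular": [0,0,0],"gripper": 0},{"slide": [0,0,0],"angular": [0,0,0],"gripper": 0}]'

```text
time: 16.77
tool_pos: [549.5, -284.3, 67.9]
ee_rot: [3.142, 0.004, -0.001]
wrist_force: [-3.9, 1.5, 8.5]
gripper_width: 0.003
```

>>> step_arm --deltas '[{"slide": [0,0,0.1],"angular": [0,0,0],"gripper": 0},{"slide": [0,0,0],"angular": [0,0,0],"gripper": 0},{"slide": [0,0,0],"angular": [0,0,0],"gripper": 0}]'

```text
time: 17.15
tool_pos: [549.4, -284.4, 67.4]
ee_rot: [3.141, 0.004, -0.001]
wrist_force: [-5.9, 0.3, 10.9]
gripper_width: 0.006
```

>>> step_arm --deltas '[{"slide": [0,0,0.1],"angular": [0,0,0],"gripper": 0},{"slide": [0,0,0],"angular": [0,0,0],"gripper": 0},{"slide": [0,0,0],"angular": [0,0,0],"gripper": 0}]'

```text
time: 17.52
tool_pos: [549.2, -284.6, 66.9]
ee_rot: [3.141, 0.004, -0.002]
wrist_force: [-7.4, 1.2, 13.5]
gripper_width: 0.003
```

>>> step_arm --deltas '[{"slide": [0,0,0.1],"angular": [0,0,0],"gripper": 0},{"slide": [0,0,0],"angular": [0,0,0],"gripper": 0},{"slide": [0,0,0],"angular": [0,0,0],"gripper": 0}]'

```text
time: 17.9
tool_pos: [549.0, -284.8, 66.3]
ee_rot: [3.141, 0.004, -0.003]
wrist_force: [-10.0, 1.7, 16.5]
gripper_width: 0.007
```

>>> step_arm --deltas '[{"slide": [0,0.1,-2.0],"angular": [0,0,0],"gripper": 0},{"slide": [0,0,-0.5],"angular": [0,0,0],"gripper": 1},{"slide": [0,0,0],"angular": [0,0,0],"gripper": 1},{"slide": [0,0,0],"angular": [0,0,0],"gripper": 1},{"slide": [0,0,0],"angular": [0,0,0],"gripper": 1}]'

```text
time: 18.52
tool_pos: [549.3, -284.9, 87.8]
ee_rot: [-3.141, -0.004, 0.002]
wrist_force: [-0.1, -0.3, -0.6]
gripper_width: 0.433
```

>>> step_arm --deltas '[{"slide": [0,0,0],"angular": [0,0,0],"gripper": 1},{"slide": [0,0,0],"angular": [0,0,0],"gripper": 1},{"slide": [0,0,2.0],"angular": [0,0,0],"gripper": 1},{"slide": [0,0,1.9],"angular": [0,0,0],"gripper": 1},{"slide": [0,0,0],"angular": [0,0,0],"gripper": 1}]'

```text
time: 19.15
tool_pos: [547.4, -283.8, 46.2]
ee_rot: [-3.138, -0.004, 0.008]
wrist_force: [-0.4, 0.7, 0.2]
gripper_width: 0.99
```

>>> step_arm --deltas '[{"slide": [0,0,0],"angular": [0,0,0],"gripper": 0.5},{"slide": [0,0,0],"angular": [0,0,0],"gripper": 0.5},{"slide": [0,0,0],"angular": [0,0,0],"gripper": 0.5},{"slide": [0,0,0],"angular": [0,0,0],"gripper": 0.5}]'

```text
time: 19.65
tool_pos: [549.2, -285.5, 50.3]
ee_rot: [3.141, 0.004, -0.002]
wrist_force: [-2.7, 0.3, 3.5]
gripper_width: 0.628
```

>>> step_arm --deltas '[{"slide": [0,0,0],"angular": [0,0,9],"gripper": 0.5},{"slide": [0,0,0],"angular": [0,0,9],"gripper": 0.5},{"slide": [0,0,0],"angular": [0,0,9],"gripper": 0.5},{"slide": [0,0,0],"angular": [0,0,1],"gripper": 0.5},{"slide": [0,0,0],"angular": [0,0,0],"gripper": 0.5}]'

```text
time: 20.27
tool_pos: [549.1, -285.4, 50.3]
ee_rot: [3.05, -0.752, -0.002]
wrist_force: [-5.6, 0.6, 5.8]
gripper_width: 0.634
```

>>> step_arm --deltas '[{"slide": [0,0,0],"angular": [0,0,0],"gripper": 1},{"slide": [0,0,0],"angular": [0,0,0],"gripper": 1},{"slide": [0,0,0],"angular": [0,0,0],"gripper": 1},{"slide": [0,0,-2],"angular": [0,0,0],"gripper": 1},{"slide": [0,0,-1.2],"angular": [0,0,0],"gripper": 0}]'

```text
time: 20.9
tool_pos: [550.8, -285.7, 83.8]
ee_rot: [3.049, -0.756, 0.004]
wrist_force: [1.4, 0.4, -0.5]
gripper_width: 0.911
```

>>> step_arm --deltas '[{"slide": [0,0,0],"angular": [0,0,0],"gripper": 0},{"slide": [0,0,0],"angular": [0,0,0],"gripper": 0},{"slide": [0,0,0],"angular": [0,0,0],"gripper": 0},{"slide": [0,0,0],"angular": [0,0,0],"gripper": 0},{"slide": [0,0,0],"angular": [0,0,0],"gripper": 0}]'

```text
time: 21.52
tool_pos: [549.6, -285.1, 81.3]
ee_rot: [-3.049, 0.756, 0.001]
wrist_force: [-0.3, 0.4, 0.5]
gripper_width: 0.342
```

```bash
python3 -c "
from h import *
st()
c2=imaging.read_camera('top');T1=cloud(c2)
cv2.imwrite('pics/top2.png',c2['frame'])
T0=np.load('top0.npz')['W']
for nm,(u0,v0,u1,v1) in dict(frontleft=(293,212,315,225),frontright=(358,212,372,225),rearleft=(293,158,325,170),rearright=(365,158,390,170)).items():
    print(nm,*[np.nanmedian(T[v0:v1,u0:u1,2]).round(2) for T in (T0,T1)])
"
```

```text
t 21.52 p [ 549.55 -285.12   81.34] psi -27.87 rv [-3.049e+00  7.560e-01  1.000e-03] F [-0.28  0.42  0.45] M [-0.061  0.057  0.027] g 0.342 q [-29.7  17.2 107.    0.   55.8  -1.9]
frontleft 40.78 40.17
frontright 39.7 39.39
rearleft 40.44 40.58
rearright 40.17 40.43
```

>>> step_arm --deltas '[{"slide": [0,0,0],"angular": [0,0,0],"gripper": 0},{"slide": [0,0,0.6],"angular": [0,0,0],"gripper": 0},{"slide": [0,0,0.7],"angular": [0,0,0],"gripper": 0},{"slide": [0,0,0],"angular": [0,0,0],"gripper": 0},{"slide": [0,0,0],"angular": [0,0,0],"gripper": 0}]'

```text
time: 22.2
tool_pos: [549.7, -285.2, 68.5]
ee_rot: [-3.049, 0.756, 0.0]
wrist_force: [-0.1, -0.1, 0.8]
gripper_width: 0.007
```

>>> step_arm --deltas '[{"slide": [0,0,0.1],"angular": [0,0,0],"gripper": 0},{"slide": [0,0,0],"angular": [0,0,0],"gripper": 0},{"slide": [0,0,0],"angular": [0,0,0],"gripper": 0}]'

```text
time: 22.58
tool_pos: [549.8, -285.2, 68.4]
ee_rot: [-3.049, 0.756, 0.0]
wrist_force: [-1.0, 0.7, 5.2]
gripper_width: 0.004
```

>>> step_arm --deltas '[{"slide": [0,0,0.1],"angular": [0,0,0],"gripper": 0},{"slide": [0,0,0],"angular": [0,0,0],"gripper": 0},{"slide": [0,0,0],"angular": [0,0,0],"gripper": 0}]'

```text
time: 22.95
tool_pos: [549.7, -285.3, 68.1]
ee_rot: [3.049, -0.756, -0.0]
wrist_force: [-4.2, 1.3, 8.7]
gripper_width: 0.001
```

>>> step_arm --deltas '[{"slide": [0,0,0.1],"angular": [0,0,0],"gripper": 0},{"slide": [0,0,0],"angular": [0,0,0],"gripper": 0},{"slide": [0,0,0],"angular": [0,0,0],"gripper": 0}]'

```text
time: 23.32
tool_pos: [549.6, -285.4, 67.7]
ee_rot: [3.049, -0.756, -0.001]
wrist_force: [-5.0, 2.0, 12.4]
gripper_width: 0.008
```

>>> step_arm --deltas '[{"slide": [0,0,0.1],"angular": [0,0,0],"gripper": 0},{"slide": [0,0,0],"angular": [0,0,0],"gripper": 0},{"slide": [0,0,0],"angular": [0,0,0],"gripper": 0}]'

```text
time: 23.7
tool_pos: [549.3, -285.5, 67.1]
ee_rot: [3.049, -0.756, -0.001]
wrist_force: [-7.3, 1.3, 15.1]
gripper_width: 0.001
```

>>> step_arm --deltas '[{"slide": [0,0,0.1],"angular": [0,0,0],"gripper": 0},{"slide": [0,0,0],"angular": [0,0,0],"gripper": 0},{"slide": [0,0,0],"angular": [0,0,0],"gripper": 0}]'

```text
time: 24.08
tool_pos: [549.2, -285.7, 66.5]
ee_rot: [3.048, -0.756, -0.002]
wrist_force: [-9.5, 1.9, 17.4]
gripper_width: 0.005
```

```bash
python3 - <<'E'
from h import *
st(); plan([[549,-285,190,-28],[560,-150,220,-45],[635,100,180,-70],[640,163,130,-76.3]],step=58)
E
```

```text
t 24.07 p [ 549.17 -285.73   66.51] psi -27.85 rv [ 3.048e+00 -7.560e-01 -2.000e-03] F [-9.5   1.94 17.4 ] M [0.285 1.356 0.03 ] g 0.005 q [-2.980e+01  1.820e+01  1.075e+02 -1.000e-01  5.440e+01 -1.900e+00]
0 slide [-0.02, -0.01, -4.12] ang [0.06, 0.05, 0.05]
1 slide [-0.02, -0.02, -4.12] ang [0.0, 0.0, 0.05]
2 slide [-0.02, -0.02, -4.12] ang [0.0, 0.0, 0.05]
3 slide [-1.79, -4.15, -1.0] ang [0.0, 0.0, 5.67]
4 slide [-2.19, -3.95, -1.0] ang [0.0, 0.0, 5.67]
5 slide [-2.57, -3.71, -1.0] ang [0.0, 0.0, 5.67]
6 slide [-2.47, -4.6, 0.8] ang [0.0, 0.0, 5.0]
7 slide [-2.87, -4.36, 0.8] ang [0.0, 0.0, 5.0]
8 slide [-3.24, -4.1, 0.8] ang [0.0, 0.0, 5.0]
9 slide [-3.58, -3.8, 0.8] ang [0.0, 0.0, 5.0]
10 slide [-3.9, -3.47, 0.8] ang [0.0, 0.0, 5.0]
11 slide [-2.87, -1.31, 2.5] ang [0.0, 0.0, 3.15]
12 slide [-2.94, -1.15, 2.5] ang [0.0, 0.0, 3.15]
```

>>> step_arm --deltas '[{"slide": [0,0,-3.5],"angular": [0,0,0],"gripper": 0},{"slide": [0,0,-4.5],"angular": [0,0,0],"gripper": 0.5},{"slide": [0,0,-4.5],"angular": [0,0,0],"gripper": 1},{"slide": [-1.8,-4.15,-1],"angular": [0,0,5.7],"gripper": 1},{"slide": [-2.2,-3.95,-1],"angular": [0,0,5.7],"gripper": 1}]'

```text
time: 24.7
tool_pos: [556.9, -194.6, 209.6]
ee_rot: [-2.956, 1.063, -0.002]
wrist_force: [0.6, -0.2, -0.3]
gripper_width: 0.432
```

>>> step_arm --deltas '[{"slide": [-2.6,-3.7,-1],"angular": [0,0,5.7],"gripper": 1},{"slide": [-2.5,-4.6,0.8],"angular": [0,0,5],"gripper": 1},{"slide": [-2.9,-4.4,0.8],"angular": [0,0,5],"gripper": 1},{"slide": [-3.2,-4.1,0.8],"angular": [0,0,5],"gripper": 1},{"slide": [-3.6,-3.8,0.8],"angular": [0,0,5],"gripper": 1}]'

```text
time: 25.32
tool_pos: [620.0, 52.3, 186.1]
ee_rot: [2.647, -1.691, -0.0]
wrist_force: [1.5, -0.5, 0.8]
gripper_width: 0.991
```

>>> step_arm --deltas '[{"slide": [-3.9,-3.5,0.8],"angular": [0,0,5],"gripper": 1},{"slide": [-2.9,-1.3,2.2],"angular": [0,0,3.2],"gripper": 1},{"slide": [-2.9,-1.2,2.2],"angular": [0,0,3.2],"gripper": 1},{"slide": [0,0,0],"angular": [0,0,0],"gripper": 1},{"slide": [0,0,0],"angular": [0,0,0],"gripper": 1}]'

```text
time: 25.95
tool_pos: [640.5, 163.3, 134.7]
ee_rot: [2.47, -1.94, 0.0]
wrist_force: [0.4, 0.4, -0.7]
gripper_width: 0.998
```

```bash
python3 - <<'E'
from h import *
st()
c=imaging.read_camera("wrist"); cv2.imwrite("pics/w2.png",c["frame"])
W=cloud(c);hsv=cv2.cvtColor(c["frame"],cv2.COLOR_BGR2HSV)
m=(hsv[...,0]>18)&(hsv[...,0]<35)&(hsv[...,1]>110)&(W[...,2]<25); P=W[m]; P=P[P[:,2]>5]
r=cv2.minAreaRect(P[:,:2].astype(np.float32)); print(len(P),r,cv2.boxPoints(r).round(1).tolist(),np.percentile(P[:,2],[5,50,95]))
E
```

```text
t 25.95 p [640.5  163.31 134.7 ] psi -76.31 rv [ 2.47 -1.94  0.  ] F [ 0.44  0.37 -0.68] M [-0.038  0.206  0.003] g 0.998 q [12.2 18.1 99.4 -0.  62.4 88.5]
8266 ((645.3419799804688, 160.2684783935547), (119.2302017211914, 60.03765106201172), 13.581252098083496) [[580.2999877929688, 175.39999389648438], [594.4000244140625, 117.0999984741211], [710.2999877929688, 145.10000610351562], [696.2000122070312, 203.39999389648438]] [10.45422491 13.27952267 14.42777844]
```

View pics/w2.png

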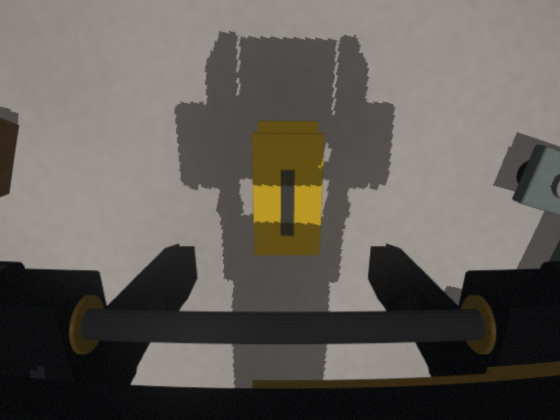

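Wrist view: the creaser spans (253–323, 122–255), with its stepped nose at the top (+x side) and the open fingers straddling its column. It measures 119x60 at yaw 13.6°, centre (645.3,160.3). I'll grasp it 38 mm behind the centre.

```bash
python3 - <<'E'
from h import *
plan([[608.4,151.4,100,-76.4],[608.4,151.4,15,-76.4]],step=45)
E
```

```text
0 slide [0.18, 1.72, 1.77] ang [-0.04, -0.03, 0.02]
1 slide [0.18, 1.72, 1.77] ang [0.0, 0.0, 0.02]
2 slide [0.0, 0.0, 4.25] ang [0.0, 0.0, 0.0]
3 slide [0.0, 0.0, 4.25] ang [0.0, 0.0, 0.0]
```

>>> step_arm --deltas '[{"slide": [0.18,1.72,1.7],"angular": [0,0,0],"gripper": 1},{"slide": [0.18,1.72,1.7],"angular": [0,0,0],"gripper": 1},{"slide": [0,0,4.25],"angular": [0,0,0],"gripper": 1},{"slide": [0,0,3.75],"angular": [0,0,0],"gripper": 1},{"slide": [0,0,0],"angular": [0,0,0],"gripper": 1}]'

```text
time: 26.62
tool_pos: [605.6, 150.4, 18.5]
ee_rot: [2.465, -1.941, -0.005]
wrist_force: [1.0, 0.1, 0.2]
gripper_width: 1.0
```

>>> step_arm --deltas '[{"slide": [0,0,0],"angular": [0,0,0],"gripper": 1},{"slide": [0,0,0],"angular": [0,0,0],"gripper": 1}]'

```text
time: 26.88
tool_pos: [610.1, 152.3, 23.4]
ee_rot: [-2.466, 1.94, -0.004]
wrist_force: [0.0, -0.4, -0.6]
gripper_width: 1.002
```

>>> step_arm --deltas '[{"slide": [0,0.15,0.8],"angular": [0,0,0],"gripper": 1},{"slide": [0,0,0.6],"angular": [0,0,0],"gripper": 1},{"slide": [0,0,0.4],"angular": [0,0,0],"gripper": 1},{"slide": [0,0,0],"angular": [0,0,0],"gripper": 1},{"slide": [0,0,0],"angular": [0,0,0],"gripper": 1}]'

```text
time: 27.5
tool_pos: [606.5, 151.8, 2.6]
ee_rot: [2.469, -1.942, -0.0]
wrist_force: [0.1, -0.8, -0.5]
gripper_width: 1.0
```

>>> step_arm --deltas '[{"slide": [0,0,0],"angular": [0,0,0],"gripper": 0.5},{"slide": [0,0,0],"angular": [0,0,0],"gripper": 0.5},{"slide": [0,0,0],"angular": [0,0,0],"gripper": 0.5},{"slide": [0,0,0],"angular": [0,0,0],"gripper": 0.5}]' --force 35

```text
time: 28.0
tool_pos: [606.6, 151.8, 2.8]
ee_rot: [-2.469, 1.942, -0.0]
wrist_force: [-0.7, -0.9, 0.6]
gripper_width: 0.676
```

>>> step_arm --deltas '[{"slide": [0,0,-1],"angular": [0,0,0],"gripper": 0.5},{"slide": [0,0,-4],"angular": [0,0,0],"gripper": 0.5},{"slide": [0,0,-5],"angular": [0,0,0],"gripper": 0.5},{"slide": [0,0,0],"angular": [0,0,0],"gripper": 0.5},{"slide": [0,0,0],"angular": [0,0,0],"gripper": 0.5}]'

```text
time: 28.62
tool_pos: [606.1, 151.8, 102.7]
ee_rot: [2.469, -1.942, -0.0]
wrist_force: [-0.2, -0.6, -0.7]
gripper_width: 0.676
```

```bash
python3 - <<'E'
from h import *
st()
c=imaging.read_camera("wrist"); cv2.imwrite("pics/w3.png",c["frame"])
W=cloud(c);hsv=cv2.cvtColor(c["frame"],cv2.COLOR_BGR2HSV)
m=(hsv[...,0]>18)&(hsv[...,0]<35)&(hsv[...,1]>110); P=W[m]; P=P[(P[:,2]>50)&(P[:,2]<160)]
s=monitor.sense();M=R.from_rotvec(s["ee_rot"]).as_matrix();Q=(P-s["tool_pos"])@M  # tool coords
r=cv2.minAreaRect(Q[:,:2].astype(np.float32)); print("tool xy",len(Q),r)
body=Q[(Q[:,1]>-80)]; A=np.c_[Q[:,:2],np.ones(len(Q))]
co=np.linalg.lstsq(A[Q[:,1]>-75],Q[Q[:,1]>-75][:,2],rcond=None)[0]; print("top plane z=ax+by+c",co, np.percentile(Q[:,1],[0.5,99.5]),np.percentile(Q[:,2],[5,50,95]))
# stand from saved top2: rails
c=imaging.read_camera("top");T=cloud(c);h=cv2.cvtColor(c["frame"],cv2.COLOR_BGR2HSV)
m=(h[...,0]>60)&(h[...,0]<95)&(h[...,1]>80)&(T[...,2]>55)&(T[...,2]<75); m[:,:312]=0;m[:,365:]=0;m[:165]=0;m[240:]=0
G=T[m]; print("rails",len(G),cv2.minAreaRect(G[:,:2].astype(np.float32)),np.percentile(G,[1,99],axis=0).round(1))
np.savez("top3.npz",W=T,f=c["frame"])
b=np.zeros(m.shape,bool); b[145:232,285:400]=1; P=T[b&(T[...,2]>30)&(T[...,2]<50)]; print("stand",cv2.minAreaRect(P[:,:2].astype(np.float32)))
E
```

```text
t 28.62 p [606.09 151.76 102.68] psi -76.37 rv [ 2.469 -1.942 -0.   ] F [-0.22 -0.57 -0.68] M [-0.042  0.21  -0.024] g 0.676 q [ 11.8  16.4 105.5   0.   58.1  88.1]
tool xy 31942 ((0.3634204864501953, -40.3230094909668), (63.52675247192383, 120.50084686279297), 0.31497201323509216)
top plane z=ax+by+c [-8.10399308e-04 -1.12454311e-03 -1.17694084e+01] [-99.81219242  18.001686  ] [-12.69880616 -11.63647085  -8.64547333]
rails 771 ((591.6383056640625, -148.25091552734375), (86.41749572753906, 129.14199829101562), 89.81156158447266) [[ 528.2 -189.5   58.6]
 [ 655.3 -105.7   69.1]]
stand ((631.1343383789062, -167.0686492919922), (288.51141357421875, 216.32315063476562), 88.16099548339844)
```

```bash
python3 - <<'E'
from h import *
plan([[412,-152,110,-90]],step=52)
E
```

```text
0 slide [3.56, 3.7, -0.12] ang [0.21, 0.0, 1.95]
1 slide [3.69, 3.58, -0.13] ang [0.0, 0.0, 1.95]
2 slide [3.81, 3.45, -0.13] ang [0.0, 0.0, 1.95]
3 slide [3.92, 3.32, -0.13] ang [0.0, 0.0, 1.95]
4 slide [4.03, 3.18, -0.13] ang [0.0, 0.0, 1.95]
5 slide [4.14, 3.04, -0.13] ang [0.0, 0.0, 1.95]
6 slide [4.24, 2.9, -0.13] ang [0.0, 0.0, 1.95]
```

>>> step_arm --deltas '[{"slide": [3.56,3.7,-0.12],"angular": [0,0,1.95],"gripper": 0.5},{"slide": [3.7,3.6,-0.12],"angular": [0,0,1.95],"gripper": 0.5},{"slide": [3.8,3.45,-0.12],"angular": [0,0,1.95],"gripper": 0.5},{"slide": [3.9,3.3,-0.12],"angular": [0,0,1.95],"gripper": 0.5},{"slide": [4.0,3.2,-0.12],"angular": [0,0,1.95],"gripper": 0.5}]'

```text
time: 29.35
tool_pos: [466.0, -65.4, 106.9]
ee_rot: [2.293, -2.144, -0.004]
wrist_force: [-0.0, 0.4, -0.1]
gripper_width: 0.674
```

>>> step_arm --deltas '[{"slide": [4.15,3.0,-0.12],"angular": [0,0,1.95],"gripper": 0.5},{"slide": [4.25,2.9,-0.12],"angular": [0,0,1.95],"gripper": 0.5},{"slide": [0,0,0],"angular": [0,0,0],"gripper": 0.5},{"slide": [0,0,0],"angular": [0,0,0],"gripper": 0.5}]'

```text
time: 29.85
tool_pos: [413.1, -150.9, 110.1]
ee_rot: [2.22, -2.223, -0.003]
wrist_force: [0.3, 0.5, -1.6]
gripper_width: 0.673
```

```bash
python3 - <<'E'
from h import *
st()
c=imaging.read_camera("wrist"); cv2.imwrite("pics/w4.png",c["frame"])
W=cloud(c);h=cv2.cvtColor(c["frame"],cv2.COLOR_BGR2HSV)
np.savez("w4.npz",W=W,f=c["frame"])
m=(h[...,0]>60)&(h[...,0]<95)&(h[...,1]>80)&(W[...,2]>60)&(W[...,2]<69); G=W[m]
G=G[(G[:,1]>-230)&(G[:,1]<-80)&(G[:,0]>500)&(G[:,0]<670)]
print(len(G),cv2.minAreaRect(G[:,:2].astype(np.float32)),np.percentile(G,[.5,50,99.5],axis=0).round(1))
# per-x rail edges
for x in range(530,660,15):
    g=G[abs(G[:,0]-x)<4]; 
    if len(g): 
        y=g[:,1]; mid=np.median(G[:,1]); print(x,len(g),y.min().round(1),y[y<-152].max().round(1) if (y<-152).any() else None,y[y>-152].min().round(1) if (y>-152).any() else None,y.max().round(1))
m=(h[...,0]>18)&(h[...,0]<35)&(h[...,1]>110)&(W[...,2]>90)&(W[...,2]<150);P=W[m];print("creaser",cv2.minAreaRect(P[:,:2].astype(np.float32)),np.median(P[:,2]))
E
```

```text
t 29.85 p [ 413.09 -150.92  110.05] psi -90.07 rv [ 2.22  -2.223 -0.003] F [ 0.29  0.52 -1.58] M [-0.023  0.142 -0.034] g 0.673 q [-23.3  -3.6 127.    0.   56.8  66.7]
3418 ((535.5625610351562, -149.35572814941406), (87.8011474609375, 19.889507293701172), 89.88550567626953) [[ 526.1 -192.8   60.7]
 [ 535.8 -168.7   63.4]
 [ 545.3 -106.    65.3]]
530 1372 -193.2 -168.3 -130.4 -105.5
545 777 -193.3 -168.6 -130.6 -105.7
creaser ((452.7544860839844, -150.15505981445312), (64.8582992553711, 120.06468200683594), 89.91767883300781) 120.35867279995574
```

View pics/w4.png

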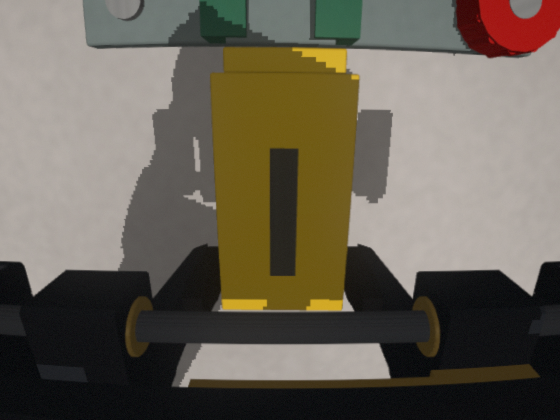

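Wrist view: the slot's rails at (203–246) and (313–360), top edge, line up with the creaser nose at (223–347, 48), which is about 12 mm short of the mouth at x≈525.5. The slot's lateral offset is below 1 mm and its yaw about 0. Now lower to slot height.

>>> step_arm --deltas '[{"slide": [-0.05,0,2.5],"angular": [0,0,0],"gripper": 0.5},{"slide": [0,0,2.5],"angular": [0,0,0],"gripper": 0.5},{"slide": [0,0,1],"angular": [0,0,0],"gripper": 0.5},{"slide": [0,0,0.4],"angular": [0,0,0],"gripper": 0.5},{"slide": [0,0,0],"angular": [0,0,0],"gripper": 0.5}]'

```text
time: 30.52
tool_pos: [414.3, -150.6, 47.4]
ee_rot: [-2.222, 2.221, -0.001]
wrist_force: [-0.2, -0.3, -1.2]
gripper_width: 0.674
```

>>> step_arm --deltas '[{"slide": [0,0,0],"angular": [0,0,0],"gripper": 0.5},{"slide": [0,0,0],"angular": [0,0,0],"gripper": 0.5}]'

```text
time: 30.78
tool_pos: [414.4, -151.1, 47.8]
ee_rot: [-2.221, 2.222, -0.002]
wrist_force: [0.3, 0.1, -1.8]
gripper_width: 0.678
```

```bash
python3 - <<'E'
from h import *
st()
c=imaging.read_camera("side"); cv2.imwrite("pics/s5.png",cv2.resize(c["frame"][190:310,240:420],None,fx=4,fy=4,interpolation=cv2.INTER_CUBIC))
E
```

```text
t 30.77 p [ 414.36 -151.15   47.84] psi -90.02 rv [-2.221e+00  2.222e+00 -2.000e-03] F [ 0.26  0.07 -1.8 ] M [-0.064  0.199  0.012] g 0.678 q [-23.3   1.8 129.6   0.   48.5  66.7]
```

View pics/s5.png

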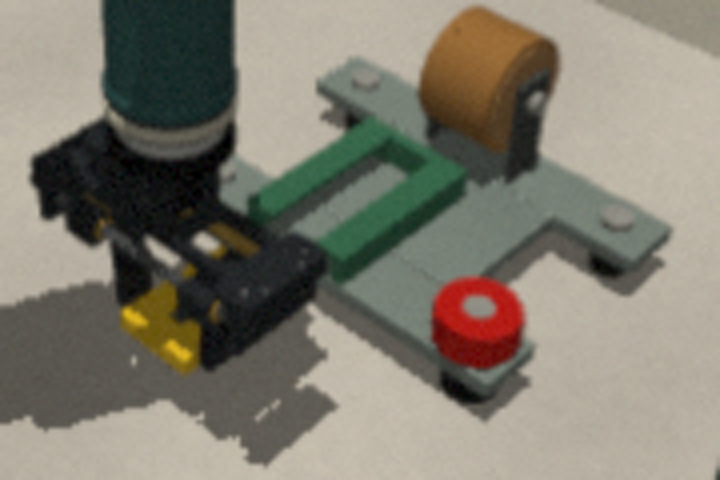

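Side view: the creaser is held level just in front of the mouth, about 3 mm high. I'll lower it slightly and start inserting.

>>> step_arm --deltas '[{"slide": [-0.05,0,0.28],"angular": [0,0,0],"gripper": 0.5},{"slide": [0,-0.5,0],"angular": [0,0,0],"gripper": 0.5},{"slide": [0,-0.8,0],"angular": [0,0,0],"gripper": 0.5},{"slide": [0,-0.8,0],"angular": [0,0,0],"gripper": 0.5},{"slide": [0,0,0],"angular": [0,0,0],"gripper": 0.5}]'

```text
time: 31.45
tool_pos: [435.9, -150.5, 44.5]
ee_rot: [-2.221, 2.221, -0.001]
wrist_force: [1.1, 0.2, -0.8]
gripper_width: 0.678
```

>>> step_arm --deltas '[{"slide": [0,-0.5,0],"angular": [0,0,0],"gripper": 0.5},{"slide": [0,-0.8,0],"angular": [0,0,0],"gripper": 0.5},{"slide": [0,-0.8,0],"angular": [0,0,0],"gripper": 0.5},{"slide": [0,0,0],"angular": [0,0,0],"gripper": 0.5}]'

```text
time: 31.95
tool_pos: [456.7, -150.5, 44.5]
ee_rot: [-2.221, 2.221, -0.001]
wrist_force: [-0.0, -0.3, -1.1]
gripper_width: 0.674
```

>>> step_arm --deltas '[{"slide": [0,-0.8,0],"angular": [0,0,0],"gripper": 0.5},{"slide": [0,-0.8,0],"angular": [0,0,0],"gripper": 0.5},{"slide": [0,-0.8,0],"angular": [0,0,0],"gripper": 0.5},{"slide": [0,0,0],"angular": [0,0,0],"gripper": 0.5}]'

```text
time: 32.45
tool_pos: [480.7, -150.5, 44.5]
ee_rot: [-2.221, 2.221, -0.001]
wrist_force: [0.4, 0.2, -1.1]
gripper_width: 0.674
```

>>> step_arm --deltas '[{"slide": [0,-0.8,0],"angular": [0,0,0],"gripper": 0.5},{"slide": [0,-0.8,0],"angular": [0,0,0],"gripper": 0.5},{"slide": [0,-0.8,0],"angular": [0,0,0],"gripper": 0.5},{"slide": [0,-0.4,0],"angular": [0,0,0],"gripper": 0.5},{"slide": [0,0,0],"angular": [0,0,0],"gripper": 0.5}]'

```text
time: 33.08
tool_pos: [508.1, -150.4, 44.3]
ee_rot: [2.221, -2.221, 0.0]
wrist_force: [0.5, -0.3, -1.9]
gripper_width: 0.675
```

>>> step_arm --deltas '[{"slide": [0,0,0.15],"angular": [0,0,0],"gripper": 0.5},{"slide": [0,0,0],"angular": [0,0,0],"gripper": 0.8},{"slide": [0,0,0],"angular": [0,0,0],"gripper": 1},{"slide": [0,0,0],"angular": [0,0,0],"gripper": 1},{"slide": [0,0,0],"angular": [0,0,0],"gripper": 1}]'

```text
time: 33.7
tool_pos: [507.8, -150.4, 42.9]
ee_rot: [-2.221, 2.222, -0.0]
wrist_force: [0.3, 0.3, -0.5]
gripper_width: 0.999
```

>>> step_arm --deltas '[{"slide": [0,0,-2],"angular": [0,0,0],"gripper": 1},{"slide": [0,0,-3.5],"angular": [0,0,0],"gripper": 1},{"slide": [0,3,0],"angular": [0,0,0],"gripper": 0},{"slide": [0,3.5,0],"angular": [0,0,0],"gripper": 0},{"slide": [0,0,0],"angular": [0,0,0],"gripper": 0}]'

```text
time: 34.33
tool_pos: [440.4, -149.9, 97.3]
ee_rot: [2.22, -2.222, -0.003]
wrist_force: [1.2, 0.2, -0.2]
gripper_width: 0.683
```

>>> step_arm --deltas '[{"slide": [0,0,0],"angular": [0,0,0],"gripper": 0},{"slide": [0,0,0],"angular": [0,0,0],"gripper": 0},{"slide": [0,0,0],"angular": [0,0,0],"gripper": 0},{"slide": [0,0,0],"angular": [0,0,0],"gripper": 0}]'

```text
time: 34.83
tool_pos: [443.2, -150.4, 97.7]
ee_rot: [2.221, -2.222, -0.0]
wrist_force: [-0.4, -0.3, -0.7]
gripper_width: 0.225
```

```bash
python3 - <<'E'
from h import *
st()
c=imaging.read_camera("wrist"); cv2.imwrite("pics/w6.png",c["frame"])
W=cloud(c);h=cv2.cvtColor(c["frame"],cv2.COLOR_BGR2HSV)
m=(h[...,0]>18)&(h[...,0]<35)&(h[...,1]>110)&(W[...,2]>30)&(W[...,2]<80);P=W[m]
print("creaser",len(P),np.percentile(P,[.5,50,99.5],axis=0).round(1))
g=(h[...,0]>60)&(h[...,0]<95)&(h[...,1]>80)&(W[...,2]>60)&(W[...,2]<69);G=W[g];G=G[(G[:,1]>-230)&(G[:,1]<-80)];print("rails",np.percentile(G,[.5,99.5],axis=0).round(1))
E
```

```text
t 34.83 p [ 443.15 -150.36   97.75] psi -90.01 rv [ 2.221 -2.222 -0.   ] F [-0.43 -0.27 -0.75] M [ 0.005  0.187 -0.012] g 0.225 q [-21.8   0.5 124.5   0.   55.   68.2]
creaser 11475 [[ 488.1 -178.9   51.6]
 [ 523.  -148.5   53.4]
 [ 574.2 -120.4   60.5]]
rails [[ 527.2 -193.1   61.6]
 [ 571.9 -106.    65.2]]
```

View pics/w6.png

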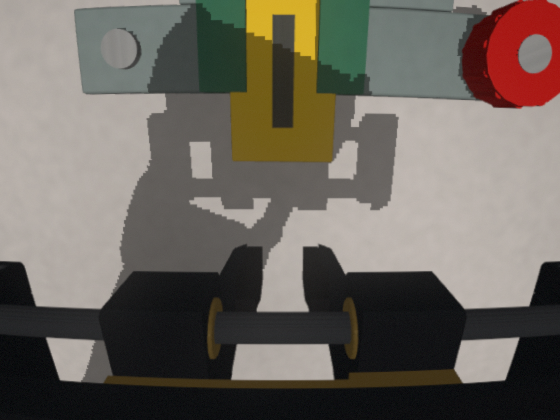

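Wrist view: the creaser lies in the slot under the lips with its tail at (232–335, 160), x≈488, 37 mm outside the mouth. The fingers are behind it. Now lower them and push it home.

>>> step_arm --deltas '[{"slide": [0,0,2.5],"angular": [0,0,0],"gripper": 0},{"slide": [0,0,1.9],"angular": [0,0,0],"gripper": 0},{"slide": [0,0,0.6],"angular": [0,0,0],"gripper": 0},{"slide": [0,0,0],"angular": [0,0,0],"gripper": 0},{"slide": [0,0,0],"angular": [0,0,0],"gripper": 0}]'

```text
time: 35.5
tool_pos: [443.5, -150.7, 48.6]
ee_rot: [-2.221, 2.221, -0.002]
wrist_force: [-0.2, 0.5, 0.7]
gripper_width: 0.005
```

>>> step_arm --deltas '[{"slide": [0,-0.9,0],"angular": [0,0,0],"gripper": 0},{"slide": [0,-0.9,0],"angular": [0,0,0],"gripper": 0},{"slide": [0,-0.9,0],"angular": [0,0,0],"gripper": 0},{"slide": [0,-0.9,0],"angular": [0,0,0],"gripper": 0},{"slide": [0,0,0],"angular": [0,0,0],"gripper": 0}]'

```text
time: 36.12
tool_pos: [479.7, -150.4, 47.9]
ee_rot: [-2.221, 2.221, -0.001]
wrist_force: [-0.7, -0.3, -0.0]
gripper_width: 0.001
```

>>> step_arm --deltas '[{"slide": [0,-0.6,0],"angular": [0,0,0],"gripper": 0},{"slide": [0,-0.6,0],"angular": [0,0,0],"gripper": 0},{"slide": [0,-0.6,0],"angular": [0,0,0],"gripper": 0},{"slide": [0,-0.6,0],"angular": [0,0,0],"gripper": 0},{"slide": [0,0,0],"angular": [0,0,0],"gripper": 0}]'

```text
time: 36.75
tool_pos: [503.6, -150.5, 48.0]
ee_rot: [-2.221, 2.221, -0.001]
wrist_force: [0.9, -0.1, -0.1]
gripper_width: 0.001
```

Continue in small steps until the end stop is felt.

>>> step_arm --deltas '[{"slide": [0,-0.4,0],"angular": [0,0,0],"gripper": 0},{"slide": [0,-0.3,0],"angular": [0,0,0],"gripper": 0},{"slide": [0,0,0],"angular": [0,0,0],"gripper": 0}]'

```text
time: 37.12
tool_pos: [510.2, -150.5, 47.9]
ee_rot: [-2.221, 2.222, -0.001]
wrist_force: [0.1, 0.7, -0.5]
gripper_width: 0.001
```

>>> step_arm --deltas '[{"slide": [0,-0.15,0],"angular": [0,0,0],"gripper": 0},{"slide": [0,-0.1,0],"angular": [0,0,0],"gripper": 0},{"slide": [0,0,0],"angular": [0,0,0],"gripper": 0}]'

```text
time: 37.5
tool_pos: [512.3, -150.4, 47.8]
ee_rot: [-2.221, 2.222, -0.0]
wrist_force: [-0.4, 0.1, 1.4]
gripper_width: 0.004
```

```bash
python3 - <<'E'
from h import *
st()
c=imaging.read_camera("wrist");W=cloud(c);h=cv2.cvtColor(c["frame"],cv2.COLOR_BGR2HSV); cv2.imwrite("pics/w7.png",c["frame"])
m=(h[...,0]>18)&(h[...,0]<35)&(h[...,1]>110)&(W[...,2]>30)&(W[...,2]<80);P=W[m]
print("creaser",len(P),np.percentile(P,[.5,50,99.5],axis=0).round(1) if len(P) else 0)
g=(h[...,0]>60)&(h[...,0]<95)&(h[...,1]>80)&(W[...,2]>60)&(W[...,2]<69);G=W[g];G=G[(G[:,1]>-230)&(G[:,1]<-80)];print("rails",np.percentile(G,[.5,99.5],axis=0).round(1))
E
```

```text
t 37.5 p [ 512.3  -150.41   47.83] psi -90.02 rv [-2.221  2.222 -0.   ] F [-0.35  0.13  1.37] M [-0.013  0.338  0.009] g 0.004 q [-19.   11.4 118.7   0.   49.9  71. ]
creaser 19584 [[ 523.5 -169.8   51.5]
 [ 587.1 -150.1   53.4]
 [ 629.3 -130.3   60.1]]
rails [[ 527.9 -193.7   61.7]
 [ 626.8 -106.4   65.1]]
```

>>> step_arm --deltas '[{"slide": [0,-0.1,0],"angular": [0,0,0],"gripper": 0},{"slide": [0,-0.1,0],"angular": [0,0,0],"gripper": 0},{"slide": [0,0,0],"angular": [0,0,0],"gripper": 0}]'

```text
time: 37.92
tool_pos: [514.5, -150.4, 47.8]
ee_rot: [-2.221, 2.222, -0.001]
wrist_force: [-1.2, 0.5, -0.2]
gripper_width: 0.005
```

>>> step_arm --deltas '[{"slide": [0,-0.1,0],"angular": [0,0,0],"gripper": 0},{"slide": [0,0,0],"angular": [0,0,0],"gripper": 0},{"slide": [0,0,0],"angular": [0,0,0],"gripper": 0}]'

```text
time: 38.3
tool_pos: [515.4, -150.4, 47.8]
ee_rot: [-2.221, 2.222, -0.0]
wrist_force: [-0.5, 0.2, 0.9]
gripper_width: 0.009
```

>>> step_arm --deltas '[{"slide": [0,-0.1,0],"angular": [0,0,0],"gripper": 0},{"slide": [0,0,0],"angular": [0,0,0],"gripper": 0},{"slide": [0,0,0],"angular": [0,0,0],"gripper": 0}]'

```text
time: 38.67
tool_pos: [516.4, -150.4, 47.8]
ee_rot: [-2.221, 2.222, -0.0]
wrist_force: [-0.3, -0.7, 0.5]
gripper_width: 0.001
```

>>> step_arm --deltas '[{"slide": [0,-0.1,0],"angular": [0,0,0],"gripper": 0},{"slide": [0,0,0],"angular": [0,0,0],"gripper": 0},{"slide": [0,0,0],"angular": [0,0,0],"gripper": 0}]'

```text
time: 39.05
tool_pos: [516.5, -150.4, 47.7]
ee_rot: [2.22, -2.221, -0.002]
wrist_force: [-5.1, -0.5, 4.2]
gripper_width: 0.006
```

>>> step_arm --deltas '[{"slide": [0,-0.1,0],"angular": [0,0,0],"gripper": 0},{"slide": [0,0,0],"angular": [0,0,0],"gripper": 0},{"slide": [0,0,0],"angular": [0,0,0],"gripper": 0}]'

```text
time: 39.42
tool_pos: [516.6, -150.3, 47.7]
ee_rot: [2.22, -2.22, -0.004]
wrist_force: [-7.9, -1.1, 6.4]
gripper_width: 0.009
```

```bash
python3 - <<'E'
from h import *
st()
c=imaging.read_camera("wrist");W=cloud(c);h=cv2.cvtColor(c["frame"],cv2.COLOR_BGR2HSV); cv2.imwrite("pics/w8.png",c["frame"])
m=(h[...,0]>18)&(h[...,0]<35)&(h[...,1]>110)&(W[...,2]>30)&(W[...,2]<80);P=W[m]
print("creaser",len(P),np.percentile(P,[.5,50,99.5],axis=0).round(1) if len(P) else 0)
g=(h[...,0]>60)&(h[...,0]<95)&(h[...,1]>80)&(W[...,2]>60)&(W[...,2]<69);G=W[g];G=G[(G[:,1]>-230)&(G[:,1]<-80)];print("rails",np.percentile(G,[.5,99.5],axis=0).round(1))
E
```

```text
t 39.42 p [ 516.59 -150.33   47.68] psi -90.0 rv [ 2.22  -2.22  -0.004] F [-7.86 -1.09  6.38] M [-0.12   1.45  -0.041] g 0.009 q [-1.880e+01  1.190e+01  1.181e+02 -1.000e-01  5.020e+01  7.120e+01]
creaser 19628 [[ 528.  -169.8   51.7]
 [ 591.5 -150.4   53.4]
 [ 633.4 -130.3   60. ]]
rails [[ 527.8 -193.7   61.7]
 [ 631.  -106.4   65. ]]
```

View pics/w8.png

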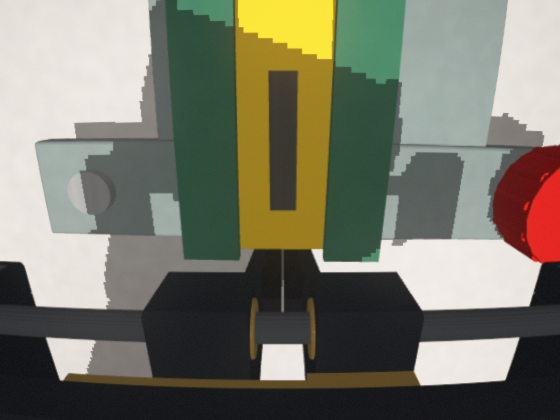

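Wrist view: the creaser's tail edge at row ~249 is level with the rails' front ends (row ~260, higher up). It is rigid against the end stop at 8 N with no further motion. Now back off and check.

>>> step_arm --deltas '[{"slide": [0,1,0],"angular": [0,0,0],"gripper": 0},{"slide": [0,3,0],"angular": [0,0,0],"gripper": 0},{"slide": [0,3,-3],"angular": [0,0,0],"gripper": 0},{"slide": [0,0,-5],"angular": [0,0,0],"gripper": 0},{"slide": [0,0,-5],"angular": [0,0,0],"gripper": 0}]'

```text
time: 40.1
tool_pos: [447.9, -150.2, 178.8]
ee_rot: [-2.22, 2.222, -0.001]
wrist_force: [-0.2, -0.5, -0.3]
gripper_width: 0.004
```

>>> step_arm --deltas '[{"slide": [0,0,0],"angular": [0,0,0],"gripper": 0},{"slide": [0,0,0],"angular": [0,0,0],"gripper": 0},{"slide": [0,0,0],"angular": [0,0,0],"gripper": 0},{"slide": [0,0,0],"angular": [0,0,0],"gripper": 0}]'

```text
time: 40.6
tool_pos: [447.3, -150.0, 176.1]
ee_rot: [2.22, -2.221, -0.004]
wrist_force: [0.9, 0.5, 0.4]
gripper_width: 0.002
```

```bash
python3 - <<'E'
from h import *
st()
c=imaging.read_camera("wrist");W=cloud(c);h=cv2.cvtColor(c["frame"],cv2.COLOR_BGR2HSV)
m=(h[...,0]>18)&(h[...,0]<35)&(h[...,1]>110)&(W[...,2]>30)&(W[...,2]<80);P=W[m]
print("creaser",len(P),np.percentile(P,[.5,50,99.5],axis=0).round(1))
g=(h[...,0]>60)&(h[...,0]<95)&(h[...,1]>80)&(W[...,2]>60)&(W[...,2]<69);G=W[g];G=G[(G[:,1]>-230)&(G[:,1]<-80)];print("rails",np.percentile(G,[.5,99.5],axis=0).round(1))
c2=imaging.read_camera('top');T1=cloud(c2);T0=np.load('top0.npz')['W']
for nm,(u0,v0,u1,v1) in dict(frontleft=(293,212,315,225),frontright=(358,212,372,225),rearleft=(293,158,325,170),rearright=(365,158,390,170)).items():
    print(nm,*[np.nanmedian(T[v0:v1,u0:u1,2]).round(2) for T in (T0,T1)])
cv2.imwrite("pics/fin.png",np.hstack([cv2.resize(c2["frame"][140:240,280:405],(400,320),interpolation=cv2.INTER_CUBIC),cv2.resize(c["frame"],(400,320))]))
E
```

```text
t 40.6 p [ 447.32 -149.96  176.11] psi -90.02 rv [ 2.22  -2.221 -0.004] F [0.88 0.48 0.38] M [-0.049  0.182 -0.029] g 0.002 q [-21.6  -4.2 119.8   0.   64.6  68.5]
creaser 3982 [[ 527.8 -169.3   51.4]
 [ 561.5 -150.    53.4]
 [ 600.1 -130.3   62.6]]
rails [[ 528.4 -193.3   61.5]
 [ 597.5 -106.7   65.4]]
frontleft 40.78 40.62
frontright 39.7 556.06
rearleft 40.44 40.4
rearright 40.17 40.08
```

View pics/fin.png

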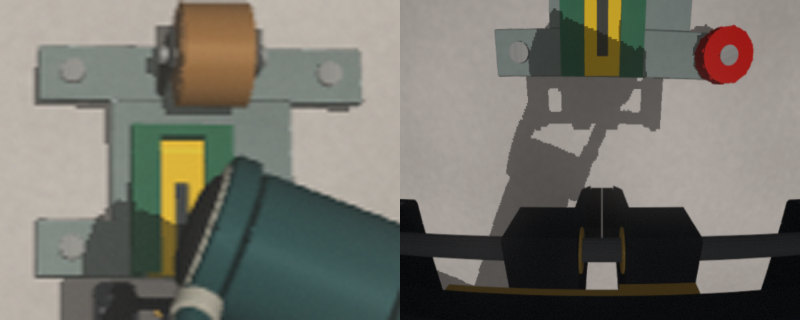

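The final views show the creaser fully in the slot with its tail flush (tail x 527.8, rails 528.4). The stand is level and the gripper is clear, so I'm handing in.

```bash
python3 -c "
from workcell import job; print(job.job_done())"
```

```text
the job is handed in; nothing more can be done
None
```

The foot is screwed down snug and the creaser is fully home in the slot, handed in at about 41 s of the 72 s allowed. The foot's exact load is the one thing I could only infer.

- **Foot:** I turned the red wheel clockwise 128° in two grasps (100°, then 28°), pressing the corner before, between and after. At first the corner gave at about 3–4 N. After the last turn it held firm to about 8 N, which puts the load on the foot at roughly 4–5 N, against the 2.5–7.5 N wanted.
- **Level:** The three bar areas the top camera could still see after the creaser went in read 40–41 mm. The arm hid the wheel corner in that last view. It read 39.4 mm just after the last turn, compared with 39.7 mm at the start.
- **Creaser:** I slid it in, let go and pushed it from behind until it stopped rigidly at 8 N. Its tail measures flush with the rail fronts (527.8 mm against 528.4 mm), and the gripper was clear of it.
- **Left alone:** I never went near the bottles or the carton.

**Checks that disagreed:**
- **Press slope:** It came out near 3.3 N/mm instead of the stated 2.5 N/mm, because of sideways friction on the fingertip. The foot load could be anywhere from about 3 to 6 N.
- **Camera offset:** The top camera placed things about 4 mm off in y compared with the wrist camera and the arm, so I relied mainly on the wrist camera.
- **After the push:** I did not press the wheel again once the creaser was in.

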